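# Unlatch the medium chip cassette and hold it over the light pad

## Robot

A 7-joint arm with a two-finger parallel gripper is mounted at the origin on the work surface. World frame = base frame: x ahead of the robot, y to its left, z up, the work surface at z = 0. Lengths are in m, angles in rad, forces in N, time in s.
With the tool pointing down it reaches from about 0.4 to 0.85 m from the base axis. Payload 4.4 kg.
Tool frame: the origin (TCP) lies midway between the tips of the shut fingers; the grasp point (between the pads) lies 19 mm behind it; z points along the fingers, y is the line along which they close (so a half turn about z gives the same grasp; the last joint's range is limited). The gripper opens to 94 mm and grips with 3 to 60 N. Pads are 16 mm wide; open, the fingers measure 119 mm over their backs; the gripper's body (75 mm by 177 mm) begins 78 mm behind the grasp point.
Start: joints at [1.204, 0.628, 0.038, 1.517, -0.027, 0.996, -0.02], TCP at [0.193, -0.621, 0.205] pointing down, gripper open.
Joint ranges: [-3.06, 3.06], [-0.37, 2.12], [-1.25, 1.32], [0.18, 2.47], [-1.1, 4.24], [0.23, 1.98], [-2.94, 2.94]. Speed limits (rad/s): [2.57, 2.57, 3.14, 3.14, 3.14, 3.14, 3.14].

## Interface

Orientations are given as a 3x3 rotation matrix whose columns are the frame's x, y, z axes.
In Python, from rig import sense, capture, close_job gives the robot as it stands. The module is installed in compiled form; this text tells all that it offers.
- The arm moves only by the tool jog_arm, never from a script. Its argument "steps" is a list that holds one entry, the list of rows, each a list of 7 numbers: the shift along the tool's x, y, z in m, then the turn, a rotation vector about the tool's x, y, z in rad, then the closure, from 0 (fully open) to 1 (shut). A call has 1 to 10 rows; each row shifts and turns the commanded pose from where the row before left it, along the tool's axes as they then stand; what a row does not reach is not made up. A row lasts 1/8 s, in which the tool goes at most 62.5 mm and 10.7 degrees, less where a joint would pass 70% of its speed; a pose out of reach is approached as far as the arm can. A call with a gripper value outside its range is refused whole. The fingers move at their own pace and stop on an object; "grip_force" is the grip in N (left out, the last holds). Time passes only in rows, so rows that do not move let the fingers close. It gives the time, the measured TCP pose, the force, the opening and the grip force at its end, in the units of the state.
- sense(): the state, without advancing time (a new reading comes with each control period).
- capture(name): name is "scene" or "top" or "wrist"; returns a dict with "frame" (420x560x3 uint8, red, green, blue), "range_z" (420x560 float32, m along the optical axis (not along the pixel's ray), 0 where there is no reading), "camera_matrix" (3x3 intrinsics, pixels), "cam_to_world" (4x4, takes a point from camera to world coordinates); the wrist camera has in their place "mount" (4x4, takes a point from camera to tool coordinates, whose origin is the TCP and whose axes are the flange's). Camera axes: x right, y down, z forward; pixel columns grow to the right and rows downward; lengths in m; the calibration is good to about 2 mm. The wrist camera is an equidistant fisheye: a pixel r from the principal point sees the ray r / f radians off the axis. A picture is of the moment at which its call begins: read the wrist's pose just before it.
- close_job(): hands the job in; it is judged then, once.
The state is a dict: "t": time; "q": joint angles; "qd": joint speeds; "joint_efforts": joint torques, N m; "eef_pos": TCP position; "eef_rot": TCP orientation; "wrist_force": force on the tool from outside, world axes, zero at the start; "ft_torque": the same for the moment, N m; "grip_width": finger opening in m; "grip_force": force on a finger pad.
Only numpy, scipy, OpenCV 4.12 (cv2) and the standard library are available. Lean on these libraries where they do the work, as an engineer would, in place of code of your own. Each camera call takes 0.05 s, during which the arm holds its last target. There are 200 camera calls.

## Task

Of the three chip cassettes in their docks, take the middle-sized one: pinch its two orange side catches fully in, lift it straight up out of its dock, and hold it level about 5 cm above the middle of the white light pad, catches still pinched, so the chips can be checked against the light. Finish while holding it there; do not put it down or let go. Leave the other two cassettes seated in their docks and the rest of the bench undisturbed.

Things in the scene. Friction and masses are not known exactly. Their poses are not given: they have to be found in the camera images.
- cassette_medium: The middle-sized of three look-alike chip cassettes: grey and clear box 56 mm long (own x) by 32 mm wide (own y) by 40 mm tall, about 0.15 kg, dark chips on top. Origin: centre of its underside, z up. On each long side (+y and -y) it carries an upright orange spring catch, 56 mm over both (see the medium cassette's grip point).
- cassette_small: The smallest of three look-alike chip cassettes: grey and clear box 42 mm long (own x) by 32 mm wide (own y) by 40 mm tall, about 0.15 kg, dark chips on top. Origin: centre of its underside, z up. On each long side (+y and -y) it carries an upright orange spring catch, 56 mm over both (see the medium cassette's grip point).
- cassette_large: The largest of three look-alike chip cassettes: grey and clear box 72 mm long (own x) by 32 mm wide (own y) by 40 mm tall, about 0.15 kg, dark chips on top. Origin: centre of its underside, z up. On each long side (+y and -y) it carries an upright orange spring catch, 56 mm over both (see the medium cassette's grip point).
- cassette_medium_grip (a point): Point midway between the two finger tabs of the medium cassette, 36 mm above its underside; axes as the cassette's. Each tab is 22 mm wide (along x) and reaches from 22 to 48 mm above the underside (the dock's top lies 16 mm above the underside). Outer faces of the two tabs: 56 mm across (along y) sprung out, 44 mm pressed fully in.
- medium_catch_left (a joint): Travel in m of the medium cassette's orange catch on its +y side: 0 = sprung out (latched), 0.006 = pressed fully in, towards the cassette. Spring: 2 N at first, 6.8 N fully in, each side: a grip of 15 to 25 N presses both home. A tooth at its foot hooks under the dock's lip until it is pressed in 3 to 4 mm.
- medium_catch_right (a joint): Travel in m of the medium cassette's orange catch on its -y side: 0 = sprung out (latched), 0.006 = pressed fully in, towards the cassette. Spring: 2 N at first, 6.8 N fully in, each side: a grip of 15 to 25 N presses both home. A tooth at its foot hooks under the dock's lip until it is pressed in 3 to 4 mm.
- dock_medium: Aluminium dock of the medium cassette, fixed to the bench, 74 mm (own x) by 84 mm (own y), 22 mm tall. Origin: centre of its underside; its axes match those of the cassette in it. The cassette stands on the dock floor, 6 mm above the origin, and, catches pressed, lifts straight up out of it.
- dock_small: Aluminium dock of the small cassette, fixed to the bench, 60 mm (own x) by 84 mm (own y), 22 mm tall. Origin: centre of its underside; its axes match those of the cassette in it. The cassette stands on the dock floor, 6 mm above the origin, and, catches pressed, lifts straight up out of it.
- dock_large: Aluminium dock of the large cassette, fixed to the bench, 90 mm (own x) by 84 mm (own y), 22 mm tall. Origin: centre of its underside; its axes match those of the cassette in it. The cassette stands on the dock floor, 6 mm above the origin, and, catches pressed, lifts straight up out of it.
- pad_top (a point): Centre of the lit top face of the light pad, a square white plate 130 by 130 mm in an aluminium frame, fixed to the bench, its top 10 mm above the bench.
- flux_jar: Amber jar, 48 mm across, 50 mm tall, loose; origin at the centre of its underside.
- solder_reel: Blue reel, 54 mm across, 36 mm tall, loose; origin at the centre of its underside.
- screwdriver: Screwdriver lying flat, 150 mm long, loose; origin under it.
- tip_pot: Steel pot with a brass pad on top, 52 mm across, 48 mm tall, loose; origin at the centre of its underside.
- cleaner: Green bottle of cleaner with a red cap, 60 mm across, 90 mm tall, loose; origin at the centre of its underside.
- light_pad: The light pad itself; origin at the centre of its underside.
Not all that is in view belongs to the job. What is shaped like the light_pad but yellow is not meant.

How it is judged:
On the way, in this order (a step that is already met when the one before it is completed fails the run):
1. both catches of the medium cassette are pinched in, more than 4 mm each, while it still stands in its dock (value of joint each of medium_catch_left, medium_catch_right above 0.004 m and z of cassette_medium in the frame of dock_medium below 0.012 m and contact force between the fingers and cassette_medium above 1 N), for 0.1 s.
2. the medium cassette is lifted clear of its dock (underside more than 24 mm above the dock's underside) with the catches pinched (value of joint each of medium_catch_left, medium_catch_right above 0.004 m and z of cassette_medium in the frame of dock_medium above 0.024 m), for 0.05 s.
At the end, for the whole second after the job is handed in: The fingers hold the medium cassette, both catches pressed over 4 mm; it is still, level within 0.15 rad, within 30 mm of the pad's middle seen from above, its underside 20 to 100 mm above the pad, carried by nothing else; the other two cassettes are seated in their docks (value of joint each of medium_catch_left, medium_catch_right above 0.004 m and contact force between the fingers and cassette_medium above 1 N and horizontal distance between cassette_medium and pad_top below 0.03 m and z of cassette_medium in the frame of pad_top between 0.02 and 0.1 m and angle between cassette_medium's own z axis and vertical below 0.15 rad and linear speed of cassette_medium below 0.03 m/s and contact force between cassette_medium and dock_medium below 0.1 N and z of cassette_small in the frame of dock_small below 0.01 m and z of cassette_large in the frame of dock_large below 0.01 m and horizontal distance between cassette_small and dock_small below 0.006 m and horizontal distance between cassette_large and dock_large below 0.006 m); the arm keeps its last pose, push and grip.
It fails at once if one of the other two cassettes is pulled or knocked from its seat (moved more than 12 mm) (distance of any of cassette_small, cassette_large from where it was at the start of the episode above 0.012 m).
It fails at once if a loose thing on the bench is knocked about (moved more than 30 mm) (distance of any of flux_jar, solder_reel, screwdriver, tip_pot, cleaner from where it was at the start of the episode above 0.03 m).
It fails at once if the medium cassette is put down on the light pad (contact force between cassette_medium and light_pad above 0.5 N).
It also fails if it takes over 40 s, if anything falls off the work surface, if the arm or the gripper's body presses on something with over 40 N, if the wrist force passes 120 N, or if a joint passes its speed limit or range.

## Working session

There is one attempt and no reset: what is moved stays moved. The work goes in short steps, Python scripts to look and compute and a tool call to move; the robot and the scene stay as the last step left them, time stands still between calls to the robot, and variables do not carry over. Pictures are saved under pics/ and viewed, at most 10 in all, crops included, and the job is handed in when it is done.

Besides the shell and the picture viewer there is one more tool, called after "Request:" by a JSON object that holds its "method" and its "body", one argument or row to a line. jog_arm: Moves the arm, as the interface text tells. Its arguments: {"type":"object","properties":{"steps":{"type":"array"},"grip_force":{"type":"number"}},"required":["steps"]}

```bash
mkdir -p pics; python3 - <<'E'
from rig import sense,capture
import cv2,numpy as np
s=sense();print(s)
for n in("scene","top"):
    c=capture(n);cv2.imwrite(f"pics/{n}0.png",c["frame"][...,::-1]);np.savez(f"{n}0.npz",**c);print(n,c["camera_matrix"],c["cam_to_world"])
E
```

```text
{'t': 0.0, 'q': array([ 1.20424696,  0.62931604,  0.0384142 ,  1.51833856, -0.02697813,
        0.99631749, -0.01998928]), 'qd': array([ 4.04079026e-04, -2.44855373e-03,  1.44401334e-03,  3.84872639e-05,
       -8.49827160e-04, -6.73117572e-04,  9.66064754e-04]), 'joint_efforts': array([ 1.06462088e-03, -5.49715304e+01,  1.14348348e+00, -1.86627370e+01,
       -5.22299123e-02,  2.37346056e-02,  1.47581945e-04]), 'eef_pos': array([ 0.1923949 , -0.62018187,  0.20458255]), 'eef_rot': array([[ 9.55101207e-01,  2.96279183e-01, -5.75134223e-04],
       [ 2.96279740e-01, -9.55099565e-01,  1.77118500e-03],
       [-2.45452023e-05, -1.86206155e-03, -9.99998266e-01]]), 'wrist_force': array([-0.87999375,  0.68866196, -0.2563661 ]), 'ft_torque': array([-0.03287468,  0.01714483,  0.029468  ]), 'grip_force': 0.0, 'grip_width': 0.09402135288753094}
scene [[414.30714855   0.         277.25755166]
 [  0.         414.30714855 215.60691593]
 [  0.           0.           1.        ]] [[-0.88306485  0.37242886 -0.28547019  0.8439311 ]
 [ 0.46911901  0.68623548 -0.55588507  0.76247252]
 [-0.01112787 -0.62480206 -0.78070389  1.06181534]
 [ 0.          0.          0.          1.        ]]
top [[409.53366275   0.         288.00155106]
 [  0.         409.53366275 205.13048548]
 [  0.           0.           1.        ]] [[-0.02419351 -0.98065677  0.19423431  0.28820524]
 [-0.99970112  0.0244154  -0.00125185  0.05090377]
 [-0.00351467 -0.19420654 -0.98095436  1.1123219 ]
 [ 0.          0.          0.          1.        ]]
```

View pics/top0.png

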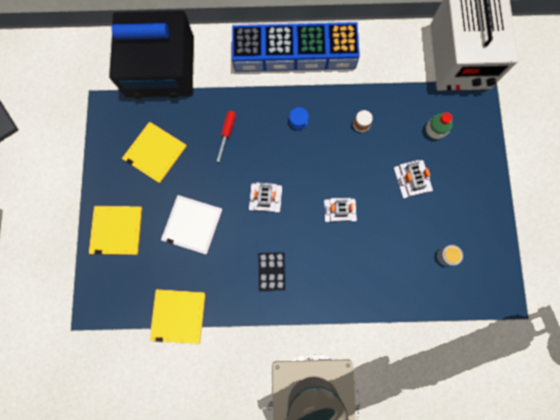

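View pics/scene0.png

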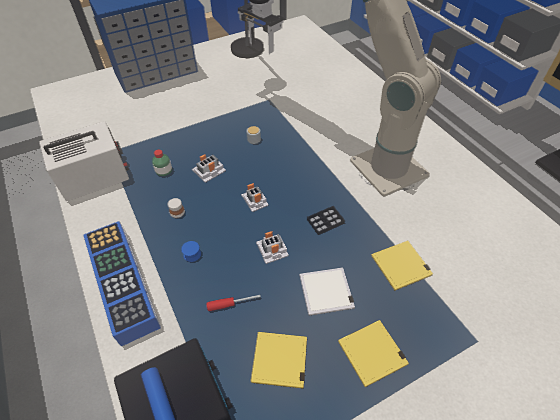

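Candidates for the medium cassette in the top view are (265,197), (341,209) and (414,178). The white pad is at (192,224), with yellow decoys at (154,152), (116,230) and (178,316). Next I measure the three docks and cassettes and make one close crop.

```bash
cat > h.py <<'E'
import numpy as np,cv2
def cloud(c):
    K,T,Z=c["camera_matrix"],c["cam_to_world"],c["range_z"]
    v,u=np.mgrid[:420,:560]
    p=np.stack([(u-K[0,2])/K[0,0]*Z,(v-K[1,2])/K[1,1]*Z,Z],-1)
    return p@T[:3,:3].T+T[:3,3]
def cast(c,uv,z):
    K,T=c["camera_matrix"],c["cam_to_world"]
    d=np.array([(uv[0]-K[0,2])/K[0,0],(uv[1]-K[1,2])/K[1,1],1])@T[:3,:3].T
    return T[:3,3]+d*(z-T[2,3])/d[2]
E
python3 - <<'E'
from h import *
t=dict(np.load("top0.npz"));P=cloud(t)
hsv=cv2.cvtColor(t["frame"],cv2.COLOR_RGB2HSV)
def rect(Q):
    r=cv2.minAreaRect((Q[:,:2]*1000).astype(np.float32)); return np.round(r[0],1),np.round(r[1],1),round(r[2],1)
crops=[]
for (u,v) in[(265,197),(341,209),(414,178)]:
    w=slice(v-28,v+28),slice(u-28,u+28); q=P[w].reshape(-1,3); h=hsv[w].reshape(-1,3)
    print("at",u,v,"range z",np.percentile(q[:,2],[1,50,99]).round(3))
    for lo,hi in((.012,.03),(.012,.07),(.038,.07)):
        k=(q[:,2]>lo)&(q[:,2]<hi); print(lo,hi,k.sum(),rect(q[k]))
    o=(h[:,0]<18)&(h[:,1]>120)&(h[:,2]>100)
    print("orange",o.sum(),rect(q[o]),q[o].mean(0).round(4),q[o][:,2].max())
    crops.append(cv2.resize(t["frame"][w],(266,266),interpolation=cv2.INTER_CUBIC))
cv2.imwrite("pics/crop.png",np.hstack(crops)[...,::-1])
w=slice(190,258),slice(155,228);h=hsv[w];k=((h[...,1]<60)&(h[...,2]>150)).astype(np.uint8)
n,l,s,ce=cv2.connectedComponentsWithStats(k);i=1+s[1:,4].argmax()
vv,uu=np.nonzero(l==i);q=np.array([cast(t,(a+155,b+190),.01) for a,b in zip(uu,vv)])
print("pad",rect(q),np.median(P[w][l==i][:,2]))
E
```

```text
at 265 197 range z [-0.004  0.002  0.055]
0.012 0.03 291 (array([529.7, 111.4]), array([77.2, 75.2]), 84.1)
0.012 0.07 605 (array([529.7, 111.4]), array([77.2, 75.2]), 84.1)
0.038 0.07 296 (array([529.5, 110.7]), array([55.9, 56.3]), 84.6)
orange 38 (array([529.3, 113.6]), array([24.1, 55.6]), 0.3) [0.5279 0.1146 0.0492] 0.05774774350901968
at 341 209 range z [-0.004  0.002  0.055]
0.012 0.03 242 (array([489. , -93.7]), array([76.3, 59.1]), 88.5)
0.012 0.07 517 (array([489. , -93.7]), array([76.3, 59.1]), 88.5)
0.038 0.07 245 (array([489.4, -93.8]), array([56. , 41.8]), 88.5)
orange 48 (array([489.1, -92.3]), array([53.1, 20.1]), 89.6) [ 0.4896 -0.0882  0.0471] 0.05794455078499294
at 414 178 range z [-0.003  0.003  0.055]
0.012 0.03 316 (array([ 572.4, -300.3]), array([89.8, 76.8]), 13.7)
0.012 0.07 766 (array([ 572.4, -300.3]), array([89.8, 76.8]), 13.7)
0.038 0.07 403 (array([ 572.8, -300.4]), array([72.2, 56.3]), 13.4)
orange 81 (array([ 448., -129.]), array([ 41.9, 479.4]), 36.6) [ 0.5696 -0.2936  0.0598] 1.1123218973568847
pad (array([461.3, 313.7]), array([133.3, 132.5]), 71.4) 0.010328007360007163
```

View pics/crop.png

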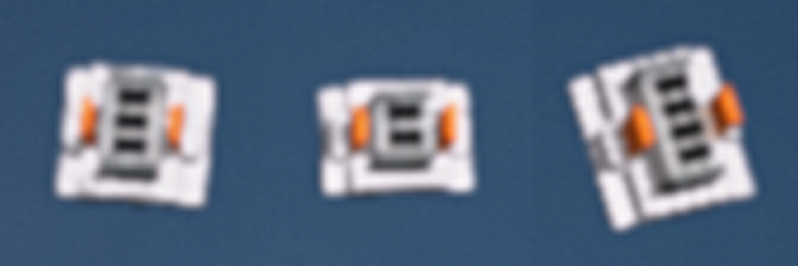

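The left cassette at (265,197) has a top 56 mm long and a 77 mm dock, so it is the medium one (three chips). The others measure 42 and 72 mm. Its centre is about (0.530, 0.111), with its y axis at about 84.7°. The pad centre is (0.461, 0.314).

Request:
{"method": "jog_arm", "body": {
  "steps": [
    [[0.047, -0.021, 0, 0, 0, 0, 0], [0.047, -0.021, 0, 0, 0, 0, 0], [0.047, -0.021, 0, 0, 0, 0, 0], [0.047, -0.021, 0, 0, 0, 0, 0], [0.047, -0.021, 0, 0, 0, 0, 0], [0.047, -0.021, 0, 0, 0, 0, 0], [0.047, -0.021, 0, 0, 0, 0, 0], [0.047, -0.021, 0, 0, 0, 0, 0]]
  ]
}}

```text
t: 1.1
eef_pos: [0.5029, -0.3476, 0.2052]
eef_rot: [[0.955, 0.296, -0.001], [0.296, -0.955, 0.0], [-0.0, -0.0, -1.0]]
wrist_force: [0.1, -0.3, 0.5]
grip_width: 0.0939
grip_force: 0.0
```

Request:
{"method": "jog_arm", "body": {
  "steps": [
    [[0.0165, -0.043, 0, 0, 0, 0, 0], [0.0165, -0.043, 0, 0, 0, 0, 0], [0.0165, -0.043, 0, 0, 0, 0, 0], [0.0165, -0.043, 0, 0, 0, 0, 0], [0.0165, -0.043, 0, 0, 0, 0, 0], [0.0165, -0.043, 0, 0, 0, 0, 0], [0.0165, -0.043, 0, 0, 0, 0, 0], [0.0165, -0.043, 0, 0, 0, 0, 0], [0.0165, -0.043, 0, 0, 0, 0, 0], [0.0165, -0.043, 0, 0, 0, 0, 0]]
  ]
}}

```text
t: 2.35
eef_pos: [0.5319, 0.112, 0.2053]
eef_rot: [[0.955, 0.296, -0.0], [0.296, -0.955, -0.0], [-0.0, 0.0, -1.0]]
wrist_force: [-0.1, 1.0, -0.2]
grip_width: 0.0939
grip_force: 0.0
```

Request:
{"method": "jog_arm", "body": {
  "steps": [
    [[0, 0, 0, 0, 0, 0.131, 0], [0, 0, 0, 0, 0, 0.131, 0], [0, 0, 0, 0, 0, 0.131, 0], [0, 0, 0, 0, 0, 0, 0]]
  ]
}}

```text
t: 2.85
eef_pos: [0.5319, 0.1107, 0.2052]
eef_rot: [[0.996, -0.091, -0.001], [-0.091, -0.996, -0.0], [-0.001, 0.001, -1.0]]
wrist_force: [-0.7, -0.7, 1.3]
grip_width: 0.0937
grip_force: 0.0
```

```bash
cat >> h.py <<'E'
def wcloud(c,s):
    K,M,Z=c["camera_matrix"],c["mount"],c["range_z"]
    v,u=np.mgrid[:420,:560];a=(u-K[0,2])/K[0,0];b=(v-K[1,2])/K[1,1];th=np.hypot(a,b)
    k=np.where(th>1e-6,np.tan(np.minimum(th,1.5))/np.maximum(th,1e-6),1)*Z
    p=np.stack([a*k,b*k,Z],-1)@M[:3,:3].T+M[:3,3]
    return p@s["eef_rot"].T+s["eef_pos"]
E
python3 - <<'E'
from h import *;from rig import sense,capture
s=sense();c=capture("wrist");print(s["t"],s["eef_pos"],s["eef_rot"],s["q"],c["mount"],c["camera_matrix"])
cv2.imwrite("pics/w1.png",c["frame"][...,::-1]);np.savez("w1.npz",**c)
P=wcloud(c,s);hsv=cv2.cvtColor(c["frame"],cv2.COLOR_RGB2HSV)
d=np.hypot(P[...,0]-.53,P[...,1]-.111)
for lo,hi in((.012,.03),(.038,.05),(.038,.065)):
    k=(P[...,2]>lo)&(P[...,2]<hi)&(d<.07)&(c["range_z"]>0);q=P[k];print(lo,hi,k.sum(),cv2.minAreaRect((q[:,:2]*1000).astype(np.float32)))
h=hsv;o=(h[...,0]<18)&(h[...,1]>120)&(h[...,2]>100)&(d<.06)&(P[...,2]>.049)&(P[...,2]<.06)
n,l,st,ce=cv2.connectedComponentsWithStats(o.astype(np.uint8))
for i in range(1,n):
    if st[i,4]>30:print("tab",st[i,4],ce[i],P[l==i].mean(0))
E
```

```text
2.85 [0.5318642  0.11067298 0.20517831] [[ 9.95895574e-01 -9.05076286e-02 -6.11941904e-04]
 [-9.05079218e-02 -9.95895625e-01 -4.69630171e-04]
 [-5.66925152e-04  5.23088199e-04 -9.99999702e-01]] [-0.33561223  0.47781536  0.11537292  1.81922669 -0.07014795  0.8491953
 -1.84807408] [[ 1.34127356e-03 -9.72969434e-01 -2.30930037e-01  6.66378717e-02]
 [ 9.99998903e-01  1.15999648e-03  9.20759238e-04 -2.13326787e-04]
 [-6.27992564e-04 -2.30931019e-01  9.72969923e-01 -1.77680153e-01]
 [ 0.00000000e+00  0.00000000e+00  0.00000000e+00  1.00000000e+00]] [[325.1922621    0.         281.96101467]
 [  0.         325.1922621  215.78211136]
 [  0.           0.           1.        ]]
0.012 0.03 1450 ((532.3229370117188, 113.79939270019531), (75.27860260009766, 73.4854736328125), 84.22161102294922)
0.038 0.05 1565 ((532.5497436523438, 113.9345703125), (54.92982482910156, 56.75815963745117), 83.8640365600586)
0.038 0.065 1797 ((532.5598754882812, 113.76166534423828), (54.931007385253906, 56.860618591308594), 84.74805450439453)
tab 98 [255.3877551  203.94897959] [0.53499968 0.13794909 0.05217198]
tab 114 [302.6754386  203.98245614] [0.53061873 0.08904634 0.05247102]
```

View pics/w1.png

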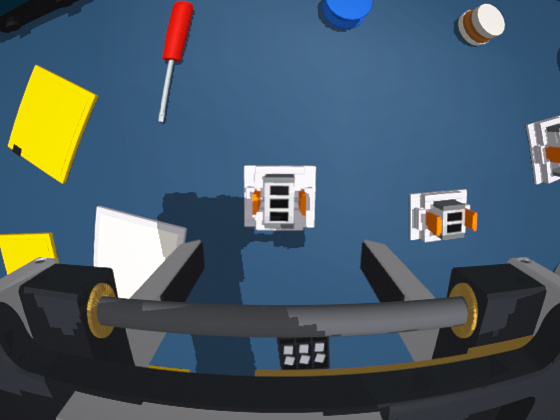

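The wrist view shows the cassette at (280,200), squared to the fingers. The tab midpoint is (0.533, 0.1135) at 84.9°, which agrees with the top view to 3 mm. I descend and close.

Request:
{"method": "jog_arm", "body": {
  "steps": [
    [[0, -0.0025, 0.04, 0, 0, 0, 0], [0, 0, 0.04, 0, 0, 0, 0], [0, 0, 0.04, 0, 0, 0, 0], [0, 0, 0.03, 0, 0, 0, 0], [0, 0, 0.02, 0, 0, 0, 0], [0, 0, 0.006, 0, 0, 0, 0], [0, 0, 0, 0, 0, 0, 0]]
  ],
  "grip_force": 20
}}

```text
t: 3.78
eef_pos: [0.5325, 0.1131, 0.0296]
eef_rot: [[0.996, -0.091, -0.0], [-0.091, -0.996, 0.0], [-0.0, -0.0, -1.0]]
wrist_force: [-0.3, 0.1, -0.3]
grip_width: 0.0941
grip_force: 0.0
```

Request:
{"method": "jog_arm", "body": {
  "steps": [
    [[0, 0, 0, 0, 0, 0, 0.3], [0, 0, 0, 0, 0, 0, 0.4], [0, 0, 0, 0, 0, 0, 0.5], [0, 0, 0, 0, 0, 0, 0.8], [0, 0, 0, 0, 0, 0, 1], [0, 0, 0, 0, 0, 0, 1], [0, 0, 0, 0, 0, 0, 1], [0, 0, 0, 0, 0, 0, 1]]
  ],
  "grip_force": 20
}}

```text
t: 4.78
eef_pos: [0.5326, 0.1135, 0.03]
eef_rot: [[0.996, -0.092, 0.001], [-0.092, -0.996, 0.001], [0.0, -0.001, -1.0]]
wrist_force: [-0.3, 0.6, 5.6]
grip_width: 0.0431
grip_force: 20.0
```

The opening is 43 mm at 20 N, so both catches are fully in. Lift gently, then look.

Request:
{"method": "jog_arm", "body": {
  "steps": [
    [[0, 0, 0, 0, 0, 0, 1], [0, 0, -0.005, 0, 0, 0, 1], [0, 0, -0.008, 0, 0, 0, 1], [0, 0, -0.01, 0, 0, 0, 1], [0, 0, -0.01, 0, 0, 0, 1], [0, 0, -0.015, 0, 0, 0, 1], [0, 0, -0.02, 0, 0, 0, 1], [0, 0, -0.02, 0, 0, 0, 1], [0, 0, 0, 0, 0, 0, 1]]
  ],
  "grip_force": 20
}}

```text
t: 5.9
eef_pos: [0.5338, 0.1134, 0.1194]
eef_rot: [[0.996, -0.092, 0.004], [-0.092, -0.996, 0.001], [0.004, -0.001, -1.0]]
wrist_force: [0.8, -0.4, -1.2]
grip_width: 0.0427
grip_force: 20.0
```

```bash
python3 - <<'E'
from h import *;from rig import sense,capture
s=sense();w=capture("wrist");c=capture("scene");print(s["t"],s["eef_pos"],s["grip_width"],s["grip_force"],s["wrist_force"])
a=w["frame"][100:340,160:400];b=c["frame"][170:290,200:350]
cv2.imwrite("pics/l1.png",np.hstack([cv2.resize(a,(400,400)),cv2.resize(b,(400,400))])[...,::-1])
E
```

```text
5.9 [0.53376709 0.11337148 0.11942692] 0.04268984130573594 19.967845380306244 [ 0.79840789 -0.37816253 -1.2111399 ]
```

View pics/l1.png

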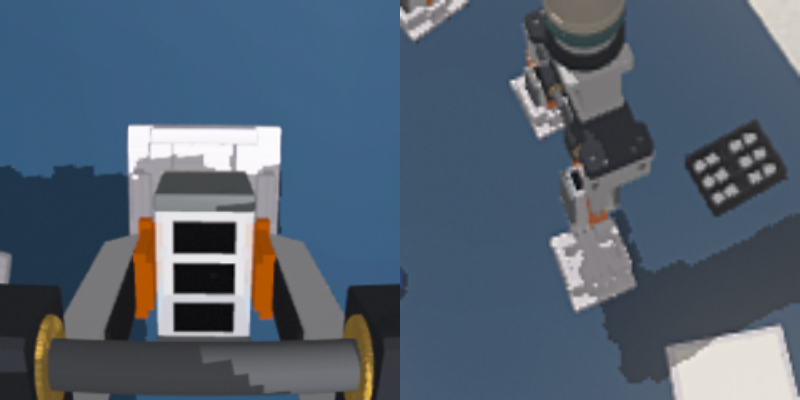

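The cassette is pinched and clear: dock empty behind it at (205,150) in the left half, both orange tabs pressed against the box. Its underside is about 95 mm up. I carry it to the pad and lower it to about 50 mm above.

Request:
{"method": "jog_arm", "body": {
  "steps": [
    [[-0.006, -0.012, 0, 0, 0, 0, 1], [-0.012, -0.026, 0, 0, 0, 0, 1], [-0.012, -0.026, 0, 0, 0, 0, 1], [-0.012, -0.026, 0, 0, 0, 0, 1], [-0.012, -0.026, 0, 0, 0, 0, 1], [-0.012, -0.026, 0, 0, 0, 0, 1], [-0.012, -0.026, 0, 0, 0, 0, 1], [-0.008, -0.018, 0, 0, 0, 0, 1], [-0.004, -0.008, 0, 0, 0, 0, 1]]
  ],
  "grip_force": 20
}}

```text
t: 7.12
eef_pos: [0.4596, 0.3159, 0.117]
eef_rot: [[0.996, -0.09, -0.001], [-0.09, -0.996, -0.0], [-0.001, 0.0, -1.0]]
wrist_force: [0.3, -0.7, -1.2]
grip_width: 0.0429
grip_force: 20.0
```

Request:
{"method": "jog_arm", "body": {
  "steps": [
    [[0, 0, 0.008, 0, 0, 0, 1], [0, 0, 0.01, 0, 0, 0, 1], [0, 0, 0.01, 0, 0, 0, 1], [0, 0, 0.005, 0, 0, 0, 1], [0, 0, 0, 0, 0, 0, 1], [0, 0, 0, 0, 0, 0, 1], [0, 0, 0, 0, 0, 0, 1], [0, 0, 0, 0, 0, 0, 1]]
  ],
  "grip_force": 20
}}

```text
t: 8.12
eef_pos: [0.4608, 0.3147, 0.0848]
eef_rot: [[0.996, -0.092, 0.0], [-0.092, -0.996, 0.0], [0.0, -0.0, -1.0]]
wrist_force: [-0.8, 0.0, -1.8]
grip_width: 0.0428
grip_force: 20.0
```

```bash
python3 - <<'E'
from h import *;from rig import sense,capture
s=sense();w=capture("wrist");c=capture("scene");print(s["t"],s["eef_pos"],s["eef_rot"][:,2],s["grip_width"],s["grip_force"],abs(s["qd"]).max())
P=wcloud(w,s);hs=cv2.cvtColor(w["frame"],cv2.COLOR_RGB2HSV)
d=np.hypot(*(P[...,:2]-s["eef_pos"][:2]).transpose(2,0,1))
k=(d<.05)&(P[...,2]>.09)&(P[...,2]<.105)&(w["range_z"]>0);q=P[k]
print("top pts",k.sum(),np.percentile(q[:,2],[5,50,95]),cv2.minAreaRect((q[:,:2]*1000).astype(np.float32)))
A=np.c_[q[:,:2]-q[:,:2].mean(0),np.ones(len(q))];print("plane",np.linalg.lstsq(A,q[:,2],rcond=None)[0])
k=(hs[...,1]<60)&(hs[...,2]>110)&(abs(P[...,2]-.01)<.005);q=P[k];print("pad vis",q.min(0),q.max(0))
a=w["frame"][80:340,140:400];b=c["frame"][200:340,240:380]
cv2.imwrite("pics/f1.png",np.hstack([cv2.resize(a,(400,400)),cv2.resize(b,(400,400))])[...,::-1])
E
```

```text
8.125 [0.46076724 0.31470469 0.08475106] [ 4.24500712e-04  3.27865655e-04 -9.99999856e-01] 0.04280379355622439 19.96794283390045 0.0015531207422749382
top pts 5964 [0.09490501 0.0989393  0.10175079] ((462.2388610839844, 314.5205993652344), (58.65646743774414, 58.75438690185547), 39.6463623046875)
plane [-0.0282403   0.00477933  0.09902577]
pad vis [0.28689376 0.07043721 0.00500001] [0.63978928 0.39648738 0.01499867]
```

View pics/f1.png

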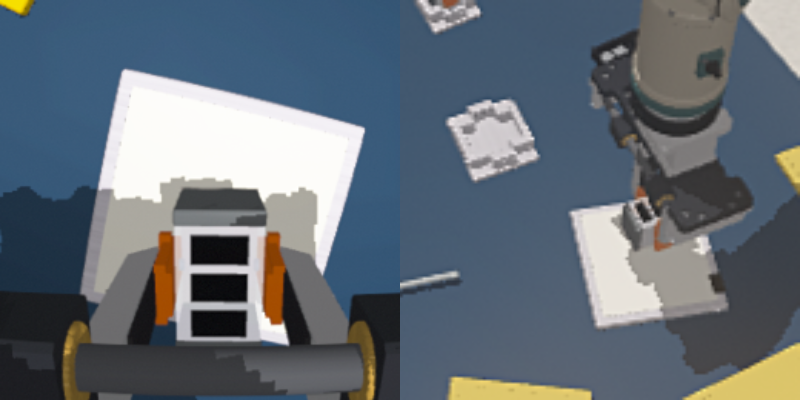

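The cassette is over the white pad, level (tilt about 0.03 rad), top at about 0.099 m so the underside is about 50 mm above the pad. It is centred within a few mm and still, and its dock at (490,140) is empty. Handing in.

```bash
python3 -c "
from rig import close_job;print(close_job())"
```

```text
the job is handed in; nothing more can be done
None
```

I handed the job in with the medium cassette held level about 5 cm above the middle of the white light pad, catches pinched in at 20 N. It took about 8 s of the 40 s, and the tool gave no verdict back.

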